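Bring a loaded probe station to contact

ROBOT

A 7-joint arm with a two-finger parallel gripper is mounted at the origin on the work surface. World frame = base frame: x ahead of the robot, y to its left, z up, the work surface at z = 0. Lengths are in m, angles in rad, forces in N, time in s.
With the tool pointing down it reaches from about 0.425 to 0.925 m from the base axis. Payload 6.8 kg.
Tool frame: the origin (TCP) lies at the very end of the fingers, on their centre line; the grasp point (between the pads) lies 19 mm behind it; z points along the fingers, y is the line along which they close (so a half turn about z gives the same grasp; the last joint's range is limited). The gripper opens to 85 mm and grips with 20 to 120 N. Pads are 22 mm wide; open, the fingers measure 114 mm over their backs; the gripper's body (76 mm by 85 mm) begins 54 mm behind the grasp point. The pads swing forward as they close: fully open they stand 13 mm farther back than shut.
Start: joints at [1.01, 0.477, 0.022, 1.555, -0.011, 1.109, -0.083], TCP at [0.295, -0.607, 0.231] pointing down, gripper open.
Joint ranges: [-2.96, 2.96], [-0.34, 2.1], [-1.41, 1.46], [0.24, 2.44], [-1.37, 4.51], [0.17, 1.92], [-2.96, 2.96]. Speed limits (rad/s): [2.39, 2.39, 3.14, 3.14, 3.14, 3.14, 3.14].

INTERFACE

Orientations are given as a rotation vector (axis times angle).
In Python, from bench import r gives the robot as it stands.
- The arm moves only by the tool play_rows, never from a script. Its argument "targets" is text: rows parted by semicolons, each of 5 numbers parted by spaces: the closure, from -1 (fully open) to 1 (shut), then the shift along the tool's x, y, z in m, then the turn about the tool's z in rad. In form: gripper dx dy dz spin; .... A call has 1 to 8 rows; each row is the pose to reach, as a shift and turn from the pose commanded when the call began, along the tool's axes at that moment; what a row does not reach only later rows make up. A row lasts 1/12 s, in which the tool goes at most 41.7 mm and 7.16 degrees, less where a joint would pass 70% of its speed; a pose out of reach is approached as far as the arm can. A call with a gripper value outside its range is refused whole. The fingers move at their own pace and stop on an object; "squeeze" is the grip in N (left out, the last holds). Time passes only in rows, so rows that repeat a pose let the fingers close. It gives the time, the measured TCP pose, the force, the opening and the grip force at its end, in the units of the state.
- r.get_obs(): the state, without advancing time (a new reading comes with each control period).
- r.grab_frame(name): name is "side" or "top"; returns the picture (400x640x3 uint8, red, green, blue); there is no depth.
- r.camera_info(name): a dict with "fov_y" (degrees; the focal length in pixels is half the picture's height over the tangent of half this angle, whatever the lens; pixels are square), "cx", "cy" (the principal point, pixels), "position" and "rotation" of the camera in the world. Camera axes: x right, y down, z forward; pixel columns grow to the right and rows downward; lengths in m; the calibration is good to about 2 mm. A picture is of the moment at which its call begins. camera_info takes no time and is no camera call.
- r.hand_in(): hands the job in; it is judged then, once.
The state is a dict: "clock": time; "joints": joint angles; "qvel": joint speeds; "tau": joint torques, N m; "tcp_pos": TCP position; "orientation": TCP orientation; "contact_force": force on the tool from outside, world axes, zero at the start; "moment": the same for the moment, N m; "grip_width": finger opening in m; "gripper_force": force on a finger pad.
Only numpy, scipy, OpenCV 4.12 (cv2) and the standard library are available. Lean on these libraries where they do the work, as an engineer would, in place of code of your own. Each camera call takes 0.05 s, during which the arm holds its last target. There are 200 camera calls.

TASK

A sample has been loaded on the pulled-out chuck of the manual probe station. First push the chuck stage all the way in until it stops; only then push the platen lever on its right-hand side backwards, away from you, past its middle (separation) detent and on to its far stop, easing it over without slamming it, so that the platen brings the needles down to contact. Leave the needle positioners on the platen, the sample box and the tweezers as they stand.

Things in the scene. Friction and masses are not known exactly. Their poses are not given: they have to be found in the camera images.
- station: Manual probe station fixed to the bench: white base 260 (x) x 300 (y) mm and 98 mm high, steel platen plate 250 x 300 x 12 mm above it (top at 122 mm above the bench when raised), with a 110 mm wide slot open to the front. Origin: centre of its underside, on the bench. Its front, with the chuck stage, faces its -x (roughly towards the robot); its right side, with the lever, is its -y side; its yaw varies by up to about 20 degrees.
- chuck_stage (a joint): How far the chuck stage is pulled out of the station's front, m: 0 = home against its stop, up to 0.075 pulled out; starts at 0.04 to 0.07. It is pushed in along the station's +x; it slides with 2 to 3 N of friction plus 25 N per m/s, and stays where it is left.
- pull_plate (a point): Centre of the front face of the chuck stage's pull plate, an upright bare aluminium plate 120 mm wide (station y), 10 mm thick, from 34 to 92 mm above the bench; the point lies 70 mm above the bench and moves with the stage. The face looks to the station's -x; when home it stands 30 mm in front of the platen's front edge. Nothing stands within 35 mm in front of it.
- lever (a joint): Lever angle, rad: 0 = load (start, leaning 0.5 rad from upright to the station's front), 0.5 = separation detent (upright), 1.0 = contact (far stop, leaning 0.5 rad to the rear). Swings in the upright plane along the station's x. Its detent resists with up to 9 N at the knob on leaving a position and, once half-way, draws the lever into the next at about 1 rad/s; let go, it settles in the nearest.
- lever_knob (a point): Centre of the ball knob (bare metal ball, 32 mm across) on the end of the lever, 112 mm from the pivot, on the lever's outer side; the flat steel arm, 14 mm wide, runs 18 mm nearer to the station. About 170 mm above the bench at either stop and 184 mm when upright. It moves with the lever.
- lever_pivot (a point): Point on the lever's hinge axis level with the ball knob's path (same station y as the knob), 72 mm above the bench, fixed in the station; the axis runs along the station's y.
- platen (a joint): How far the platen is lowered from its load height, m: 0 = load, 0.003 at separation, 0.006 = contact. Driven by the lever only.
- positioner_left_mid (a point): Loose needle positioner standing on the platen's left (+y) half: stepped block 50 x 40 x 52 mm with small adjusting screws (to 68 mm high) and a thin needle arm reaching over the chuck. Point at its centre, 26 mm above its foot. Leave it alone; it rides down with the platen.
- positioner_right_mid (a point): The same kind of positioner on the platen's right (-y) half, about 145 mm behind and 85 mm inside the lever knob's start. Point at its centre. Leave it alone; it rides down with the platen.
- sample_box_mid (a point): Loose flat sample box 62 x 62 x 22 mm lying on the bench left of the pulled-out stage. Point at its centre. Leave it alone.
- tweezers_mid (a point): Loose steel tweezers, 128 mm long, 12 mm wide, 9 mm high, lying on the bench in front of the lever. Point at the middle. Leave them alone.

How it is judged:
By the outcome, as a careful person would: the job done as asked, in the order asked, and still so for the second after the job is handed in, with the robot touching nothing.
It also fails if it takes over 48 s, if anything falls off the work surface, if the arm or the gripper's body presses on something with over 40 N, if the wrist force passes 120 N, or if a joint passes its speed limit or range.

## Working session

There is one attempt and no reset: what is moved stays moved. The work goes in short steps, Python scripts to look and compute and a tool call to move; the robot and the scene stay as the last step left them, time stands still between calls to the robot, and variables do not carry over. Pictures are saved under pics/ and viewed, at most 10 in all, crops included, and the job is handed in when it is done.

Besides the shell and the picture viewer there is one more tool, called after "Emit:" as a command line: name --argument value ..., lists and objects as JSON in quotes. play_rows: Moves the arm, as the interface text tells. Its arguments: {"type":"object","properties":{"targets":{"type":"string"},"squeeze":{"type":"number"}},"required":["targets"]}

```bash
mkdir -p pics; python3 - <<'E'
from bench import r
import cv2
for n in("side","top"):
    cv2.imwrite(f"pics/{n}0.png",r.grab_frame(n)[:,:,::-1]); print(n,r.camera_info(n))
o=r.get_obs();print(o["clock"],o["tcp_pos"],o["orientation"],o["contact_force"])
E
```

```text
side {'fov_y': 42.79406553597484, 'cx': 316.00502533987145, 'cy': 201.4268493346512, 'position': array([ 0.42878096, -0.7269893 ,  0.94479977]), 'rotation': array([-2.34243862,  0.17884175, -0.10315579])}
top {'fov_y': 45.91146725223081, 'cx': 324.16869151038946, 'cy': 190.971475862068, 'position': array([0.45350905, 0.06370995, 1.05547416]), 'rotation': array([-2.14367979,  2.16674113, -0.15592464])}
0.1 [ 0.29506957 -0.60651142  0.23043937] [-3.05991631e+00 -7.04851301e-01  7.53132826e-04] [-0.56281603 -0.22570103 -0.17142815]
```

View pics/side0.png

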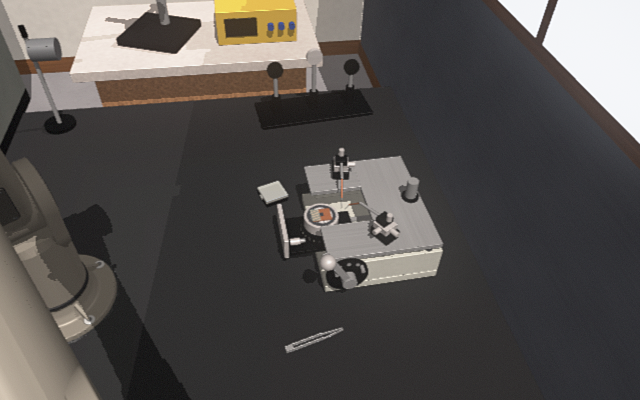

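View pics/top0.png

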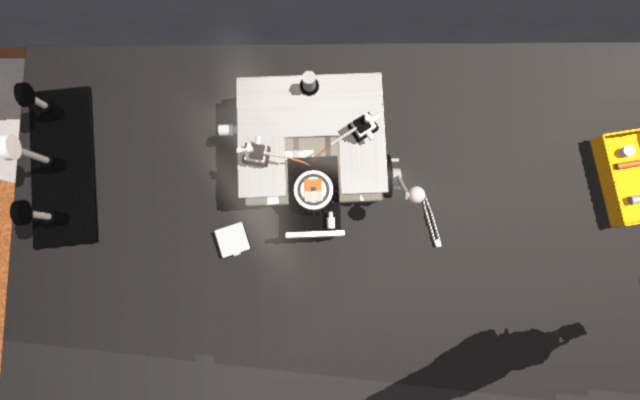

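The side view shows the station with the pull plate at about (283,230) and the knob at (328,262). In the top view the plate is at about (315,234), the knob at (417,195), the tweezers at (432,222) and the box at (232,240). Next I enlarge both.

```bash
python3 - <<'E'
import cv2
t=cv2.imread("pics/top0.png")[60:260,205:455]; cv2.imwrite("pics/tc.png",cv2.resize(t,None,fx=3,fy=3,interpolation=2))
t=cv2.imread("pics/side0.png")[140:360,250:450]; cv2.imwrite("pics/sc.png",cv2.resize(t,None,fx=2.7,fy=2.7,interpolation=2))
E
```

```text
(no output)
```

View pics/tc.png

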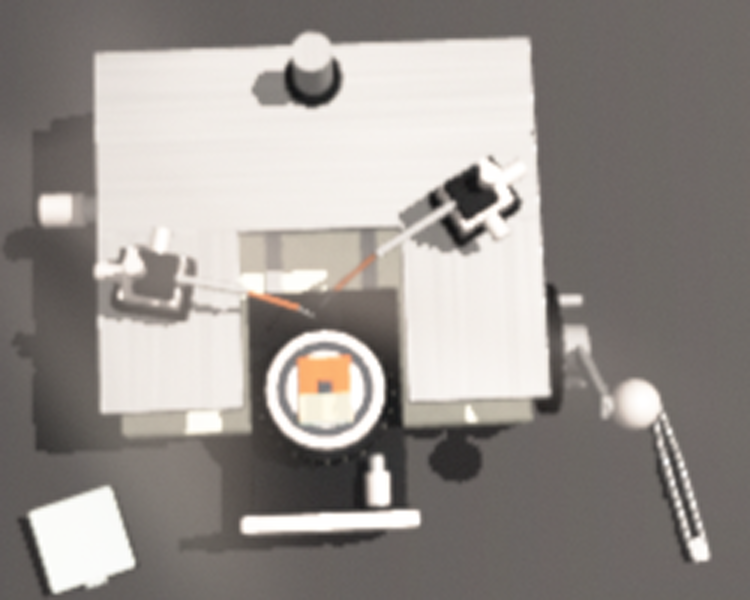

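View pics/sc.png

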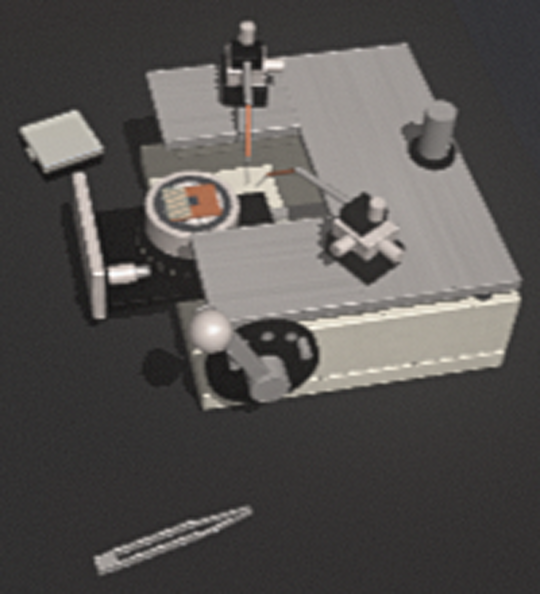

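```bash
cat > h.py <<'E'
import numpy as np
from bench import r
from scipy.spatial.transform import Rotation as R
def ray(n,u,v):
    c=r.camera_info(n);f=200/np.tan(np.radians(c["fov_y"])/2)
    return c["position"],R.from_rotvec(c["rotation"]).apply([(u-c["cx"])/f,(v-c["cy"])/f,1])
def onz(n,u,v,z):
    p,d=ray(n,u,v);return p+d*(z-p[2])/d[2]
def tri(a,b):
    (p,d),(q,e)=ray("top",*a),ray("side",*b)
    s=np.linalg.lstsq(np.c_[d,-e],q-p,rcond=None)[0];x=p+s[0]*d;y=q+s[1]*e
    return (x+y)/2,np.linalg.norm(x-y)
T=lambda u,v:((u+.5)/3-.5+205,(v+.5)/3-.5+60)
S=lambda u,v:((u+.5)/2.7-.5+250,(v+.5)/2.7-.5+140)
def proj(n,P):
    c=r.camera_info(n);f=200/np.tan(np.radians(c["fov_y"])/2)
    q=R.from_rotvec(c["rotation"]).inv().apply(np.array(P)-c["position"])
    return c["cx"]+f*q[0]/q[2],c["cy"]+f*q[1]/q[2]
E
python3 - <<'E'
from h import *
np.set_printoptions(precision=4,suppress=True)
C=[onz("top",*T(*p),.122) for p in[(95,52),(530,38),(550,397),(102,412)]]
for c in C:print("top corner",c)
for p in[(148,72),(408,43),(520,284),(205,298)]:print("side corner",onz("side",*S(*p),.122))
print("knob",tri(T(637,403),S(211,330)))
for p in[(242,518),(418,511),(242,533),(420,525)]:print("plate",onz("top",*T(*p),.092))
for p in[(74,175),(95,272),(84,173),(104,268)]:print("plate side",onz("side",*S(*p),.092))
for p in [(655,410),(700,550)]:print("tw",onz("top",*T(*p),.005))
for p in [(250,510),(98,565)]:print("tw",onz("side",*S(*p),.005))
for p in [(30,515),(110,487),(133,565),(55,592)]:print("box",onz("top",*T(*p),.022))
E
```

```text
top corner [0.8197 0.233  0.122 ]
top corner [ 0.8273 -0.0663  0.122 ]
top corner [ 0.5775 -0.0727  0.122 ]
top corner [0.5705 0.2249 0.122 ]
side corner [0.5713 0.2237 0.122 ]
side corner [0.8203 0.2317 0.122 ]
side corner [ 0.8252 -0.0706  0.122 ]
side corner [ 0.5763 -0.0491  0.122 ]
knob (array([ 0.5665, -0.1202,  0.172 ]), np.float64(5.468302231656228e-05))
plate [0.5009 0.1344 0.092 ]
plate [0.5043 0.015  0.092 ]
plate [0.4907 0.1344 0.092 ]
plate [0.4948 0.0138 0.092 ]
plate side [0.4924 0.1302 0.092 ]
plate side [0.4973 0.0158 0.092 ]
plate side [0.5013 0.1315 0.092 ]
plate side [0.5052 0.0191 0.092 ]
tw [ 0.5824 -0.1682  0.005 ]
tw [ 0.4779 -0.1974  0.005 ]
tw [ 0.5947 -0.1689  0.005 ]
tw [ 0.4724 -0.1982  0.005 ]
box [0.5082 0.2934 0.022 ]
box [0.5279 0.2357 0.022 ]
box [0.4712 0.2183 0.022 ]
box [0.4525 0.2743 0.022 ]
```

Both views agree: station yaw is about 0.026, the plate face is at x 0.4935, y 0.074 (about 51 mm out), and the knob is at (0.5665, -0.120, 0.172). I'm starting towards the plate.

Emit:
play_rows --targets "1 0.024 -0.029 0 0.11; 1 0.048 -0.058 0 0.22; 1 0.072 -0.087 0 0.32; 1 0.096 -0.116 0 0.427; 1 0.12 -0.145 0 0.427; 1 0.144 -0.174 0 0.427; 1 0.168 -0.203 0 0.427; 1 0.191 -0.232 0 0.427" --squeeze 30

```text
clock: 0.77
tcp_pos: [0.3656, -0.3127, 0.2311]
orientation: [-3.141, -0.041, 0.0]
contact_force: [0.4, 0.0, 0.7]
grip_width: -0.0001
gripper_force: 0.0
```

```bash
cat >> h.py <<'E'
def to(P,yaw=None):
    o=r.get_obs();A=R.from_rotvec(o["orientation"]);M=A.as_matrix()
    print("clock",round(o["clock"],2),"tcp",o["tcp_pos"].round(4),"yawx",round(np.arctan2(M[1,0],M[0,0]),4),"F",o["contact_force"].round(1),"w",round(o["grip_width"],4))
    print("delta tool",A.inv().apply(np.array(P)-o["tcp_pos"]).round(4))
E
python3 -c "
from h import *
to([.457,.073,.231])"
```

```text
clock 0.77 tcp [ 0.3656 -0.3127  0.2311] yawx 0.0261 F [0.4 0.  0.7] w -0.0001
delta tool [ 1.014e-01 -3.832e-01  1.000e-04]
```

Emit:
play_rows --targets "1 0.03 -0.04 0 0; 1 0.06 -0.08 0 0; 1 0.08 -0.12 0 0; 1 0.1 -0.16 0 0; 1 0.101 -0.2 0 0; 1 0.101 -0.24 0 0; 1 0.101 -0.28 0 0; 1 0.101 -0.32 0 0"

```text
clock: 1.43
tcp_pos: [0.4581, -0.0045, 0.2311]
orientation: [3.141, 0.04, -0.0]
contact_force: [1.5, -0.8, 0.1]
grip_width: 0.0001
gripper_force: 0.0
```

Emit:
play_rows --targets "1 0 -0.035 0 0; 1 0 -0.063 0 0; 1 0 -0.063 0.035 0; 1 0 -0.063 0.07 0; 1 0 -0.063 0.1 0; 1 0 -0.063 0.13 0; 1 0 -0.063 0.155 0; 1 0 -0.063 0.167 0"

```text
clock: 2.1
tcp_pos: [0.4547, 0.0561, 0.0613]
orientation: [3.141, 0.041, -0.007]
contact_force: [-0.1, -0.0, -0.4]
grip_width: -0.0002
gripper_force: 0.0
```

```bash
python3 -c "
from h import *
to([.4825,.074,.063])
import cv2
a=r.grab_frame('top')[120:300,230:450,::-1];b=r.grab_frame('side')[150:330,220:440,::-1]
cv2.imwrite('pics/p1.png',cv2.resize(np.hstack([a,b]),(800,327),interpolation=2))"
```

```text
clock 2.1 tcp [0.4547 0.0561 0.0613] yawx 0.0261 F [-0.1 -0.  -0.4] w -0.0002
delta tool [ 0.0282 -0.0172 -0.0019]
```

View pics/p1.png

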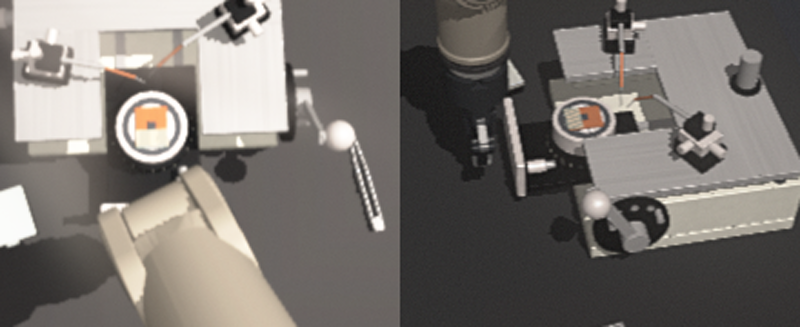

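The fingers stand in front of the pull plate (side crop about (480,145), plate at (513,145)). I'll centre them, then push.

Emit:
play_rows --targets "1 0.005 -0.009 0 0; 1 0.01 -0.017 0 0; 1 0.014 -0.017 0 0; 1 0.018 -0.017 0 0; 1 0.022 -0.017 0 0; 1 0.026 -0.017 0 0; 1 0.03 -0.017 0 0; 1 0.034 -0.017 0 0"

```text
clock: 2.87
tcp_pos: [0.4899, 0.0741, 0.0642]
orientation: [3.141, 0.04, -0.003]
contact_force: [-3.8, 0.9, 3.2]
grip_width: -0.0003
gripper_force: 1.9
```

Emit:
play_rows --targets "1 0.004 0 0 0; 1 0.008 0 0 0; 1 0.012 0 0 0; 1 0.016 0 0 0; 1 0.02 0 0 0; 1 0.024 0 0 0; 1 0.028 0 0 0; 1 0.032 0 0 0"

```text
clock: 3.53
tcp_pos: [0.5228, 0.0751, 0.0642]
orientation: [3.141, 0.04, -0.0]
contact_force: [-3.2, -0.8, 2.2]
grip_width: 0.0001
gripper_force: 1.8
```

Emit:
play_rows --targets "1 0.0015 0 0 0; 1 0.003 0 0 0; 1 0.0045 0 0 0; 1 0.006 0 0 0; 1 0.0075 0 0 0; 1 0.009 0 0 0; 1 0.010 0 0 0; 1 0.0105 0 0 0"

```text
clock: 4.2
tcp_pos: [0.5329, 0.0754, 0.0643]
orientation: [3.141, 0.04, -0.001]
contact_force: [-4.4, -0.4, 3.6]
grip_width: 0.0
gripper_force: 2.5
```

Emit:
play_rows --targets "1 0.001 0 0 0; 1 0.002 0 0 0; 1 0.003 0 0 0; 1 0.004 0 0 0"

```text
clock: 4.53
tcp_pos: [0.5328, 0.0754, 0.0639]
orientation: [3.139, 0.041, -0.013]
contact_force: [-18.0, 0.1, 14.7]
grip_width: -0.0001
gripper_force: 8.8
```

The stage is at its stop: force rises to 18 N with no motion. I'll retreat and look.

Emit:
play_rows --targets "1 -0.005 0 0 0; 1 -0.015 0 0 0; 1 -0.03 0 0 0; 1 -0.035 0 -0.03 0; 1 -0.035 0 -0.07 0; 1 -0.035 0 -0.11 0; 1 -0.035 0 -0.15 0; 1 -0.035 0 -0.17 0"

```text
clock: 5.2
tcp_pos: [0.5043, 0.0754, 0.2396]
orientation: [-3.14, -0.04, -0.014]
contact_force: [1.4, 0.8, 1.4]
grip_width: 0.0002
gripper_force: 0.0
```

Emit:
play_rows --targets "1 0 0.04 -0.02 -0.12; 1 0 0.08 -0.02 -0.24; -1 0 0.12 -0.02 -0.36; -1 0 0.16 -0.02 -0.48; -1 0 0.19 -0.02 -0.6; -1 0 0.19 -0.02 -0.72; -1 0 0.19 -0.02 -0.84; -1 0 0.19 -0.02 -0.96"

```text
clock: 5.87
tcp_pos: [0.5071, -0.117, 0.2545]
orientation: [2.793, 1.436, 0.002]
contact_force: [0.3, 0.1, -0.3]
grip_width: 0.0722
gripper_force: 0.0
```

```bash
python3 -c "
from h import *
to([.5665,-.1202,.22])
import cv2
a=r.grab_frame('top')[120:300,230:450,::-1];b=r.grab_frame('side')[150:330,220:440,::-1]
cv2.imwrite('pics/p2.png',cv2.resize(np.hstack([a,b]),(800,327),interpolation=2))"
```

```text
clock 5.87 tcp [ 0.5071 -0.117   0.2545] yawx 0.9496 F [ 0.3  0.1 -0.3] w 0.0722
delta tool [0.032  0.0501 0.0346]
```

View pics/p2.png

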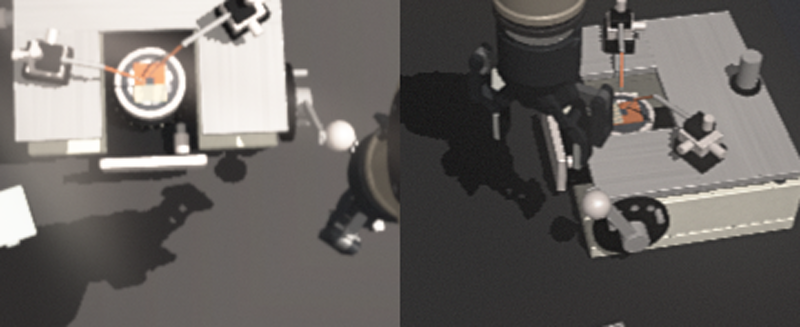

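The stage is home: the plate stands close in front of the platen, and the chuck is under the needles. The knob hasn't moved. I'll turn the fingers fore-and-aft over the knob.

Emit:
play_rows --targets "-1 0 0 0 -0.11; -1 0 0 0 -0.22; -1 0 0 0 -0.33; -1 0.01 0.015 0 -0.44; -1 0.02 0.03 0 -0.55; -1 0.032 0.05 0 -0.647; -1 0.032 0.05 0.02 -0.647; -1 0.032 0.05 0.03 -0.647"

```text
clock: 6.63
tcp_pos: [0.5669, -0.1181, 0.223]
orientation: [2.2, 2.243, 0.001]
contact_force: [-2.0, -0.3, -0.4]
grip_width: 0.0854
gripper_force: 0.0
```

```bash
python3 -c "
from h import *
to([.5665,-.1202,.148])
import cv2
a=r.grab_frame('top')[120:300,280:500,::-1];b=r.grab_frame('side')[150:330,220:440,::-1]
cv2.imwrite('pics/p3.png',cv2.resize(np.hstack([a,b]),(800,327),interpolation=2))"
```

```text
clock 6.63 tcp [ 0.5669 -0.1181  0.223 ] yawx 1.5904 F [-2.  -0.3 -0.4] w 0.0854
delta tool [-0.0021 -0.0005  0.075 ]
```

View pics/p3.png

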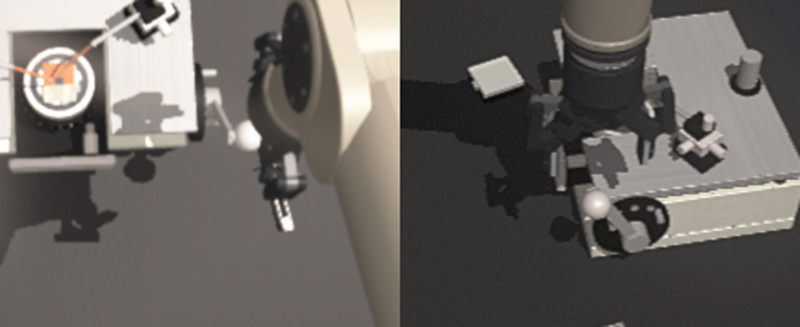

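```bash
python3 -c "
from h import *
for s in(-1,1):
  u,v=proj('side',[.5669+s*.05,-.1181,.236]);print((u-220)*400/220+400,(v-150)*1.818)
u,v=proj('side',[.5665,-.1202,.172]);print((u-220)*400/220+400,(v-150)*1.818)
"
```

```text
549.6636080717736 167.36960125644802
646.5965761622855 156.7853637436576
596.1232493035511 203.44654182339684
```

The picture agrees with the projection, so I'll descend around the knob and half-close to a loose cage.

Emit:
play_rows --targets "-1 -0.002 0 0.015 0; -1 -0.002 0 0.03 0; -1 -0.002 0 0.045 0; -1 -0.002 0 0.06 0; -1 -0.002 0 0.075 0; -0.5 -0.002 0 0.075 0; 0 -0.002 0 0.075 0; 0.05 -0.002 0 0.075 0"

```text
clock: 7.4
tcp_pos: [0.5667, -0.1205, 0.1506]
orientation: [2.196, 2.245, 0.001]
contact_force: [-0.1, 0.9, 0.6]
grip_width: 0.0517
gripper_force: 0.0
```

Emit:
play_rows --targets "0.1 0 0 0 0; 0.1 0 0 0 0; 0.1 0 0 0 0; 0.1 0 0 0 0"

```text
clock: 7.73
tcp_pos: [0.5665, -0.1206, 0.1498]
orientation: [2.196, 2.246, 0.001]
contact_force: [-0.3, 0.6, -0.0]
grip_width: 0.0381
gripper_force: 0.0
```

```bash
python3 -c "
from h import *
to([.5665,-.1202,.148])
import cv2
a=r.grab_frame('top')[120:300,280:500,::-1];b=r.grab_frame('side')[150:330,220:440,::-1]
cv2.imwrite('pics/p4.png',cv2.resize(np.hstack([a,b]),(800,327),interpolation=2))"
```

```text
clock 7.73 tcp [ 0.5665 -0.1206  0.1498] yawx 1.5934 F [-0.3  0.6 -0. ] w 0.0381
delta tool [0.0004 0.     0.0018]
```

View pics/p4.png

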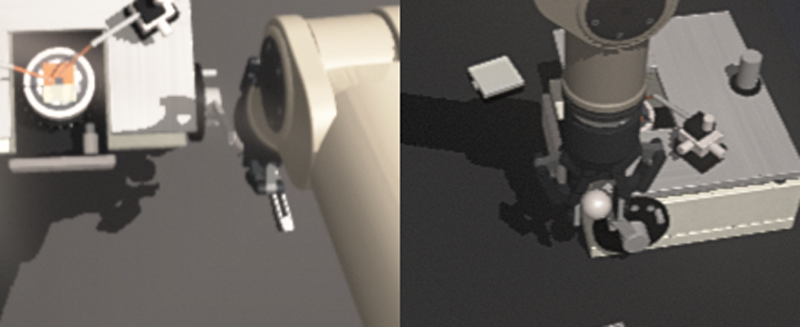

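Emit:
play_rows --targets "0.1 0 0.004 -0.0005 0; 0.1 0 0.008 -0.0025 0; 0.1 0 0.012 -0.0045 0; 0.1 0 0.016 -0.0063 0; 0.1 0 0.02 -0.0078 0; 0.1 0 0.024 -0.0091 0; 0.1 0 0.028 -0.0102 0; 0.1 0 0.032 -0.0111 0"

```text
clock: 8.5
tcp_pos: [0.5954, -0.1202, 0.1603]
orientation: [-2.193, -2.243, 0.008]
contact_force: [-7.8, 0.2, 5.8]
grip_width: 0.0382
gripper_force: 3.7
```

Emit:
play_rows --targets "0.1 0 0.004 -0.0008 0; 0.1 0 0.008 -0.0015 0; 0.1 0 0.012 -0.002 0; 0.1 0 0.016 -0.0024 0; 0.1 0 0.02 -0.0026 0; 0.1 0 0.024 -0.0026 0; 0.1 0 0.028 -0.0025 0; 0.1 0 0.032 -0.0022 0"

```text
clock: 9.17
tcp_pos: [0.6295, -0.1191, 0.1625]
orientation: [-2.195, -2.245, 0.003]
contact_force: [-6.8, -0.0, 4.7]
grip_width: 0.0387
gripper_force: 3.0
```

Emit:
play_rows --targets "0.1 0 0.004 0.0003 0; 0.1 0 0.008 0.0009 0; 0.1 0 0.012 0.0016 0; 0.1 0 0.016 0.0023 0; 0.1 0 0.02 0.0034 0; 0.1 0 0.024 0.0045 0; 0.1 0 0.028 0.0059 0; 0.1 0 0.032 0.0075 0"

```text
clock: 9.83
tcp_pos: [0.6632, -0.1183, 0.155]
orientation: [2.195, 2.246, 0.002]
contact_force: [-0.3, -0.6, 0.3]
grip_width: 0.0384
gripper_force: 0.0
```

Emit:
play_rows --targets "0.1 0 0.003 0.0013 0; 0.1 0 0.006 0.003 0; 0.1 0 0.009 0.004 0; 0.1 0 0.011 0.005 0; 0.1 0 0.012 0.005 0; 0.1 0 0.013 0.005 0; 0.1 0 0.014 0.005 0; 0.1 0 0.014 0.005 0"

```text
clock: 10.5
tcp_pos: [0.6763, -0.118, 0.1502]
orientation: [2.196, 2.247, 0.0]
contact_force: [0.4, -0.0, 0.1]
grip_width: 0.0387
gripper_force: 0.0
```

Emit:
play_rows --targets "0.1 0 0.001 0 0; 0.1 0 0.002 0 0; 0.1 0 0.003 0 0; 0.1 0 0.003 0 0"

```text
clock: 10.83
tcp_pos: [0.6769, -0.1181, 0.1499]
orientation: [-2.194, -2.244, 0.006]
contact_force: [-8.7, -0.4, 5.3]
grip_width: 0.0385
gripper_force: 4.3
```

The lever is at its far stop, reading 9 N with no travel. I'll release, lift away and look.

Emit:
play_rows --targets "0.1 0 -0.003 0 0; -0.5 0 -0.003 0 0; -1 0 -0.003 0 0; -1 0 -0.003 0 0; -1 0 -0.003 0 0; -1 0 -0.003 0 0; -1 0 -0.003 0 0; -1 0 -0.003 -0.01 0"

```text
clock: 11.5
tcp_pos: [0.6749, -0.1179, 0.1583]
orientation: [-2.194, -2.245, 0.004]
contact_force: [-0.8, -0.4, -1.1]
grip_width: 0.0855
gripper_force: 0.0
```

Emit:
play_rows --targets "-1 0 0 -0.02 0; -1 0 0 -0.04 0; -1 0 0 -0.06 0; -1 0 0 -0.09 0; -1 -0.03 0 -0.12 0; -1 -0.07 0 -0.12 0; -1 -0.11 0 -0.12 0; -1 -0.15 0 -0.12 0"

```text
clock: 12.17
tcp_pos: [0.68, -0.2695, 0.2824]
orientation: [2.193, 2.246, 0.002]
contact_force: [1.7, -0.7, -1.3]
grip_width: 0.0853
gripper_force: 0.0
```

Emit:
play_rows --targets "-1 -0.04 -0.02 0 0; -1 -0.08 -0.04 0 0; -1 -0.12 -0.06 0 0; -1 -0.15 -0.08 0 0; -1 -0.15 -0.08 0 0; -1 -0.15 -0.08 0 0"

```text
clock: 12.67
tcp_pos: [0.6, -0.4249, 0.2807]
orientation: [2.204, 2.238, -0.004]
contact_force: [1.2, -0.4, 0.3]
grip_width: 0.0852
gripper_force: 0.0
```

```bash
python3 -c "
from h import *
to([.5665,-.1202,.148])
import cv2
a=r.grab_frame('top')[60:260,205:455,::-1];b=r.grab_frame('side')[140:340,230:480,::-1]
cv2.imwrite('pics/p5.png',cv2.resize(np.hstack([a,b]),(800,320),interpolation=2))"
```

```text
clock 12.67 tcp [ 0.6    -0.4249  0.2807] yawx 1.5861 F [ 1.2 -0.4  0.3] w 0.0852
delta tool [ 0.3054 -0.0287  0.132 ]
```

View pics/p5.png

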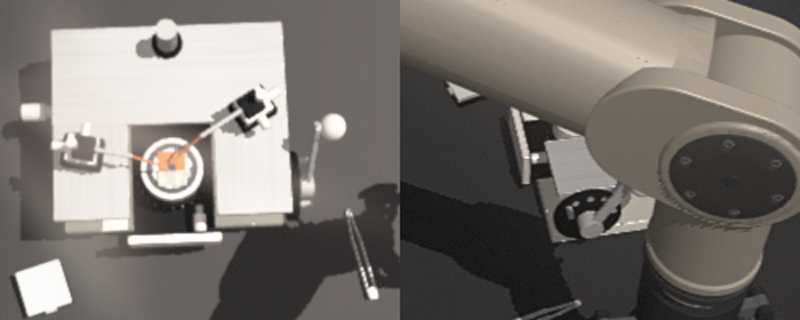

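The knob is at the rear (334,126), the plate is home at (175,238), and the positioners, box and tweezers stand as before. I'll check the numbers and hand in.

```bash
python3 -c "
from h import *
k=onz('top',334*.625+205,126*.625+60,.170);p=onz('top',175*.625+205,243*.625+60,.092)
print(k,p)
if abs(k[0]-.674)<.008 and abs(p[0]-.544)<.008: print(r.hand_in())"
```

```text
[ 0.67401142 -0.11836159  0.17      ] [0.54198758 0.07498081 0.092     ]
the job is handed in; nothing more can be done
None
```

I pushed the chuck stage in to its stop, then eased the platen lever past its middle detent to its far (contact) stop, and handed the job in at about 13 s. In the last pictures the lever knob and pull plate measured within about 2 mm of where they should be, and the positioners, sample box and tweezers looked undisturbed.

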